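Draw the spent filter out of the desoldering unit's sloping port

ROBOT

A 6-joint arm with a two-finger parallel gripper is mounted at the origin on the work surface. World frame = base frame: x ahead of the robot, y to its left, z up, the work surface at z = 0. Lengths are in m, angles in rad, forces in N, time in s.
With the tool pointing down it reaches from about 0.35 to 0.85 m from the base axis. Payload 8.1 kg.
Tool frame: the origin (TCP) lies at the centre of the arm's flange, where the gripper is bolted on; the fingertips stand 186 mm ahead of it and the grasp point (between the pads) lies 167 mm ahead of it (robot.grasp_offset is the distance from the TCP to the grasp point, in m); z points along the fingers, y is the line along which they close (so a half turn about z gives the same grasp; the last joint's range is limited). The gripper opens to 93 mm and grips with 3 to 60 N. Pads are 15 mm wide; open, the fingers measure 128 mm over their backs; the gripper's body (75 mm by 188 mm) begins 65 mm behind the grasp point.
Start: joints at [1.067, 0.13, 1.488, -0, 1.523, -0.085], TCP at [0.244, 0.548, 0.405] pointing down, gripper open.
Joint ranges: [-2.96, 2.96], [-0.89, 2.26], [0.02, 2.5], [-1.34, 4.48], [0, 2.73], [-2.66, 2.66]. Speed limits (rad/s): [2.39, 2.39, 2.79, 3.14, 3.14, 3.14].

INTERFACE

Orientations are given as a rotation vector (axis times angle).
In Python, from plant import robot gives the robot as it stands.
- The arm moves only by the tool drive_tool, never from a script. Its argument "moves" is one flat list of numbers, 7 for each row, row after row: the finger opening in mm, from 0 to 93, then the shift along the tool's x, y, z in mm, then the turn, a rotation vector about the tool's x, y, z in degrees. A call has 1 to 8 rows; each row shifts and turns the commanded pose from where the row before left it, along the tool's axes as they then stand; what a row does not reach is not made up. A row lasts 1/10 s, in which the tool goes at most 50 mm and 8.59 degrees, less where a joint would pass 70% of its speed; a pose out of reach is approached as far as the arm can. A call is refused whole if a number of a shift passes 50 or a number of a turn 8.59, either way. A call with a gripper value outside its range is refused whole. The fingers move at their own pace and stop on an object; "grip_force" is the grip in N (left out, the last holds). Time passes only in rows, so rows that do not move let the fingers close. It gives the time, the measured TCP pose, the force, the opening and the grip force at its end, in the units of the state.
- robot.read_state(): the state, without advancing time (a new reading comes with each control period).
- robot.read_camera(name): name is "scene" or "top" or "wrist"; returns a dict with "color" (400x640x3 uint8, red, green, blue), "depth" (400x640 float32, m along the optical axis (not along the pixel's ray), 0 where there is no reading), "mtx" (3x3 intrinsics, pixels), "R" (3x3) and "t" (3): a world point X has camera coordinates R X + t. Camera axes: x right, y down, z forward; pixel columns grow to the right and rows downward; lengths in m; the calibration is good to about 2 mm. A picture is of the moment at which its call begins.
- robot.close_job(): hands the job in; it is judged then, once.
The state is a dict: "t": time; "q": joint angles; "dq": joint speeds; "joint_torque": joint torques, N m; "tool_pos": TCP position; "orientation": TCP orientation; "force": force on the tool from outside, world axes, zero at the start; "wrist_torque": the same for the moment, N m; "opening": finger opening in m; "gripper_force": force on a finger pad.
Only numpy, scipy, OpenCV 4.12 (cv2) and the standard library are available. Lean on these libraries where they do the work, as an engineer would, in place of code of your own. Each camera call takes 0.05 s, during which the arm holds its last target. There are 200 camera calls.

TASK

Take the hook tool from its stand, hook the spent filter cartridge by its wire bail deep in the white vacuum unit's sloping port, and draw it out with the hook. Stand the cartridge upright in the aluminium tray, set down gently and free of the hook, then put the hook back in its stand with its guard down on the rim. Do not touch the cartridge with the fingers, and leave the other things on the bench where they are.

Things in the scene. Friction and masses are not known exactly. Their poses are not given: they have to be found in the camera images.
- unit: white vacuum unit of a desoldering station, fixed, box 180 (x -30 to +150) x 190 (y) x 150 high, with a thick aluminium tube (the filter port, outer dia 72) sloping up and out of its front (-x). Origin on the table; x front to back, z up. The tube leans 35 degrees from vertical: the way out of the bore is (-0.574, 0, 0.819) in these axes.
- port_mouth (a point): centre of the port's mouth, at (-60, 0, 150) mm in the unit's axes; same axes as the unit. The bore is 60 in diameter and 108 deep along its sloping axis.
- cartridge: loose steel filter cartridge, a solid round can dia 54, 30 high, about 0.1 kg, on the floor of the bore with 3 mm play all round. Origin at the centre of its underside, z up its axis through the bail. At the start z is the bore's way out, x points to the bore's upper wall (square to the bore, in the vertical plane of the slope), y lies level across.
- bail (a point): middle of the crossbar of the cartridge's bail, 64 up its z from the underside. The bail is a rigid square arch of 4 mm wire on the top face: crossbar along the cartridge's y, 34 above that face, legs at y = -16 and +16. Same axes as the cartridge. At the start it is about 44 down the bore from the mouth.
- hook_grip (a point): grip point of the hook tool: middle of its upright black square handle (14 x 14, 65 long), 30 below its top. Flats face x and y; z up along the tool, away from the hook. Below it a round black guard dia 50, 5 thick, underside 40 below this point. The tool stands loosely in its stand, guard on the rim, at any yaw. About 0.09 kg.
- hook: the hook tool, steel J with origin at the middle of the J's bottom bar (on its centreline), 145 straight below the grip point; same axes. Wire dia 5: straight shank at x = -7, bottom bar from x = -7 to +7, upturned tip at x = +7 whose round end tops out 12.5 above the bar's centreline. The pocket between shank and tip is 9 wide, open upward.
- stand_mouth (a point): centre of the mouth of the hook's stand, 120 above the table: a fixed dark steel square post, 44 x 44 outside, 32 x 32 inside, open at the top, 115 deep, on a 90 x 90 foot. x, y along its sides. With the hook home the guard lies on this rim and its grip point is 160 above the table. Stand and tray may be swapped.
- tray_floor (a point): centre of the inner floor of the fixed aluminium tray, 150 (x) x 130 (y) outside, walls 4 thick, rim 22 above the table, inner floor 4 above the table; x, y along its sides, z up
- tray: the same tray; origin on the table under its centre
- multimeter: bystander, to be left alone: green hand multimeter, 88 x 175 x 34, lying; origin under its middle
- spool: bystander, to be left alone: grey flat spool of solder, dia 58, 30 high, lying on its flange; origin under its middle
- flux_jar: bystander, to be left alone: small amber jar with a white cap, dia 48, 42 high; origin under its middle
- pliers: bystander, to be left alone: yellow-handled pliers lying flat, 145 long; origin under the middle, jaws to +x
- circuit_board: bystander, to be left alone: green circuit board lying flat, 90 x 55 x 6; origin under its middle
- screwdriver: bystander, to be left alone: screwdriver lying flat, about 200 long; origin under its middle, handle to -x
Things that resemble listed ones, but are neither listed nor needed, are in the scene too. Several things look just like the part that bears stand_mouth: the one meant starts nearest to the robot's base.

How it is judged:
By the outcome, as a careful person would: the job done as asked, in the order asked, and still so for the second after the job is handed in, with the robot touching nothing.
It also fails if it takes over 58 s, if anything falls off the work surface, if the arm or the gripper's body presses on something with over 40 N, if the wrist force passes 120 N, or if a joint passes its speed limit or range.

## Working session

There is one attempt and no reset: what is moved stays moved. The work goes in short steps, Python scripts to look and compute and a tool call to move; the robot and the scene stay as the last step left them, time stands still between calls to the robot, and variables do not carry over. Pictures are saved under pics/ and viewed, at most 10 in all, crops included, and the job is handed in when it is done.

Besides the shell and the picture viewer there is one more tool, called after ">>>" in YAML: its name, and indented under it one key for each argument. drive_tool: Moves the arm, as the interface text tells. Its arguments: {"type":"object","properties":{"moves":{"type":"array","items":{"type":"number"}},"grip_force":{"type":"number"}},"required":["moves"]}

```bash
mkdir -p pics; ls; cat > h.py <<'E'
import numpy as np, cv2
from scipy.spatial.transform import Rotation as Ro
from plant import robot
def cam(n):
    c=robot.read_camera(n); return c
def save(c,name,crop=None,s=1):
    im=c["color"][:,:,::-1]
    if crop: im=im[crop[1]:crop[3],crop[0]:crop[2]]
    if s!=1: im=cv2.resize(im,None,fx=s,fy=s,interpolation=cv2.INTER_CUBIC)
    cv2.imwrite("pics/"+name+".png",im)
def pts(c):
    d=c["depth"]; v,u=np.mgrid[:d.shape[0],:d.shape[1]]
    K=c["mtx"]; P=np.stack([(u-K[0,2])/K[0,0]*d,(v-K[1,2])/K[1,1]*d,d],-1)
    return (P-c["t"])@c["R"]   # world
def ray(c,u,v,z):
    K=c["mtx"];d=c["R"].T@np.array([(u-K[0,2])/K[0,0],(v-K[1,2])/K[1,1],1]);o=-c["R"].T@c["t"]
    return o+d*(z-o[2])/d[2]
E
python3 - <<'E'
from h import *
import pickle
for n in ("scene","top"):
    c=cam(n); save(c,n+"0"); pickle.dump(c,open(n+"0.pkl","wb"))
    print(n,-c["R"].T@c["t"],c["R"][2])
s=robot.read_state();print(s["t"],s["tool_pos"],s["orientation"])
E
```

```text
pics
scene [ 1.27455153 -0.56972536  1.11030386] [-0.56381003  0.34739984 -0.7492874 ]
top [ 0.39511307 -0.11070711  1.46011432] [ 0.09473031 -0.00197855 -0.99550101]
0.1 [0.24387996 0.5479672  0.40377585] [-6.52930078e-01 -3.07250916e+00  2.58485968e-03]
```

View pics/scene0.png

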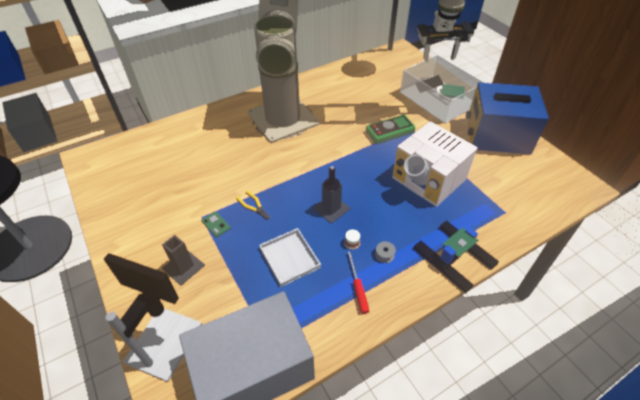

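View pics/top0.png

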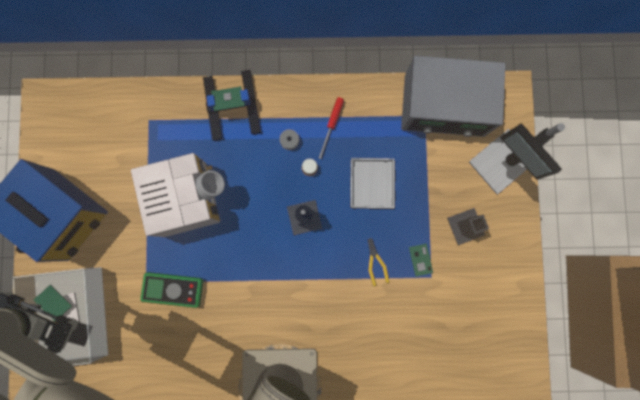

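Two stand-like posts are visible. One holds the hook at top (304,215) / scene (332,205). The other is empty at top (468,226) / scene (180,257). The first is nearest the base at top (280,375) and carries the hook tool, so it fits the description. I'll confirm with a crop and measure everything.

```bash
python3 - <<'E'
from h import *
import pickle
T=pickle.load(open("top0.pkl","rb"));S=pickle.load(open("scene0.pkl","rb"))
a=T["color"][150:280,120:400,::-1]; b=S["color"][110:250,300:490,::-1]
cv2.imwrite("pics/crops.png",np.vstack([cv2.resize(a,(640,297),interpolation=2),cv2.resize(b,(400,295),interpolation=2).copy() if 0 else cv2.copyMakeBorder(cv2.resize(b,(400,295),interpolation=2),0,0,0,240,0)]))
P=np.vstack([pts(T).reshape(-1,3),pts(S).reshape(-1,3)]);D=np.r_[T["depth"].ravel(),S["depth"].ravel()]
P=P[D>0]
PT=pts(T);PS=pts(S)
for n,u,v in(("standT",304,215),("unit",175,195),("tray",373,183),("mouth",211,183),("base",280,375)):print(n,PT[v,u],ray(T,u,v,0))
for n,u,v in(("stand",334,205),("handle",332,180),("mouth",416,165)):print(n,PS[v,u])
def box(X,zl,zh,c,r):
    m=(X[:,2]>zl)&(X[:,2]<zh)&(np.hypot(*(X[:,:2]-c).T)<r); return X[m]
def rect(n,Q):
    if len(Q)>5:
        r=cv2.minAreaRect(Q[:,:2].astype(np.float32)); print(n,len(Q),np.round(r[0],4),np.round(r[1],4),round(r[2],1),'z',np.round(np.percentile(Q[:,2],[5,50,95]),4))
for nm,X in(("T",PT.reshape(-1,3)),("S",PS.reshape(-1,3))):
    c=PT[215,304,:2]
    for zl,zh in((.1,.118),(.117,.135),(.135,.2),(.18,.2)):rect(nm+"st",box(X,zl,zh,c,.06))
    rect(nm+"unit",box(X,.143,.157,PT[195,165,:2],.16))
    rect(nm+"tray",box(X,.012,.03,PT[183,373,:2],.12))
E
```

```text
standT [ 0.49217255 -0.08120728  0.16693065] [ 0.50470147 -0.0773993   0.        ]
unit [0.55418971 0.27166246 0.15348804] [0.57287627 0.31657902 0.        ]
tray [ 0.59752753 -0.28886774  0.01426178] [ 0.59952413 -0.2906251   0.        ]
mouth [0.59592408 0.18843153 0.08321904] [0.60806102 0.20651136 0.        ]
base [ 0.06565044 -0.00977287  0.13616178] [0.03176689 0.0006077  0.        ]
stand [ 0.52175897 -0.08218197  0.04318651]
handle [ 0.51115681 -0.08460889  0.15092918]
mouth [0.54837879 0.22019042 0.09003279]
Tst 230 [ 0.4981 -0.0782] [0.0471 0.0481] 9.3 z [0.1208 0.1258 0.1306]
Tst 36 [ 0.494  -0.0792] [0.0242 0.0137] 11.0 z [0.1435 0.1918 0.1967]
Tst 29 [ 0.4985 -0.0779] [0.0142 0.0126] 17.5 z [0.1875 0.1928 0.197 ]
Tunit 4338 [0.5634 0.2645] [0.1912 0.2302] 13.8 z [0.1471 0.1518 0.1557]
Ttray 319 [ 0.6012 -0.2737] [0.152  0.1578] 87.9 z [0.0127 0.0208 0.0273]
Sst 75 [ 0.5126 -0.0865] [0.059  0.0342] 59.0 z [0.1009 0.1092 0.1172]
Sst 150 [ 0.5017 -0.0799] [0.0509 0.0489] 11.7 z [0.1187 0.1243 0.1286]
Sst 90 [ 0.502  -0.0816] [0.0158 0.0158] 34.7 z [0.1382 0.1681 0.192 ]
Sst 30 [ 0.5012 -0.0806] [0.015  0.0153] 21.3 z [0.1813 0.1881 0.1935]
Sunit 2220 [0.5645 0.2657] [0.1934 0.2233] 13.8 z [0.1455 0.1493 0.1529]
Stray 380 [ 0.6002 -0.287 ] [0.1316 0.1537] 88.0 z [0.0128 0.019  0.0237]
```

View pics/crops.png

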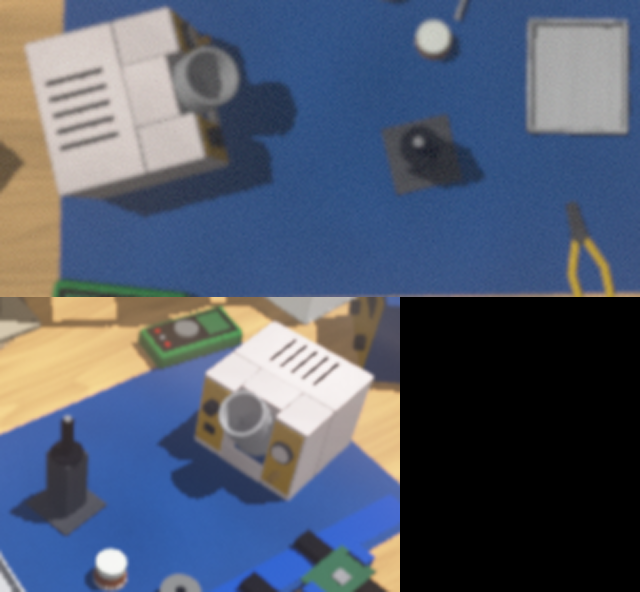

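The upper crop shows the hook tool (handle top about (418,143) in the crop) standing in the post nearest the base, and the port mouth at about (205,78). The lower crop shows the same hook at (67,440). I'll go above the stand.

>>> drive_tool:
  moves: [93, -31, -29, -6, 0, 0, 0, 93, -31, -29, -6, 0, 0, 0, 93, -31, -29, -6, 0, 0, 0, 93, -31, -29, -6, 0, 0, 0, 93, -31, -29, -6, 0, 0, 0, 93, -31, -29, -6, 0, 0, 0, 93, -31, -29, -6, 0, 0, 0, 93, -31, -29, -6, 0, 0, 0]

```text
t: 0.9
tool_pos: [0.3763, 0.2337, 0.4527]
orientation: [-0.653, -3.073, 0.0]
force: [0.5, 0.3, -0.8]
opening: 0.0931
gripper_force: 0.0
```

>>> drive_tool:
  moves: [93, -31, -29, -6, 0, 0, 0, 93, -31, -29, -6, 0, 0, 0, 93, -31, -29, -6, 0, 0, 0, 93, -31, -29, -6, 0, 0, 0, 93, -31, -29, -6, 0, 0, 0, 93, -31, -29, -6, 0, 0, 0, 93, -31, -29, -6, 0, 0, 0, 93, -27, -32, -6, 0, 0, 0]

```text
t: 1.7
tool_pos: [0.504, -0.0803, 0.5004]
orientation: [-0.653, -3.072, -0.0]
force: [0.7, 0.6, -0.2]
opening: 0.0929
gripper_force: 0.0
```

```bash
cat >> h.py <<'E'
def st():
    s=robot.read_state(); s["Rm"]=Ro.from_rotvec(s["orientation"]).as_matrix(); return s
def show():
    s=st(); print("t",round(s["t"],2),"p",np.round(s["tool_pos"],4),"q",np.round(s["q"],2),"F",np.round(s["force"],1),"M",np.round(s["wrist_torque"],2),"open",round(s["opening"],4),"gf",round(s["gripper_force"],1)); print(np.round(s["Rm"],3).tolist()); return s
def totool(s,dw): return np.round(s["Rm"].T@np.array(dw)*1000,1)
E
python3 - <<'E'
from h import *
import pickle
s=show(); c=cam("wrist"); save(c,"wr1"); pickle.dump(c,open("wr1.pkl","wb"))
print(-c["R"].T@c["t"],np.round(c["R"],2).tolist(),c["mtx"][0,0])
E
```

```text
t 1.7 p [ 0.504  -0.0803  0.5004] q [-0.26 -0.13  1.58  0.    1.7  -1.41] F [ 0.7  0.6 -0.2] M [-0.01 -0.02 -0.  ] open 0.0929 gf 0.0
[[-0.914, 0.407, -0.001], [0.407, 0.914, 0.0], [0.001, 0.0, -1.0]]
[ 0.42769935 -0.0460829   0.47972568] [[0.41, 0.91, -0.0], [0.87, -0.39, 0.3], [0.27, -0.12, -0.96]] 306.77642141145753
```

View pics/wr1.png

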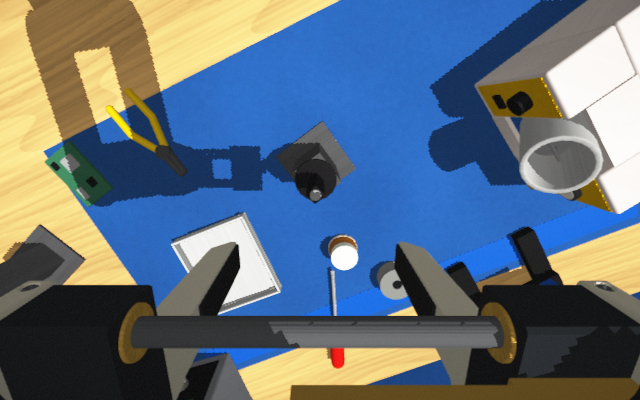

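The wrist view shows the handle top at (316,195), the stand foot at (320,155), the port mouth ellipse at (561,155) and the tray at (227,265). I'll measure from it.

```bash
python3 - <<'E'
from h import *
import pickle
c=pickle.load(open("wr1.pkl","rb")); P=pts(c); 
cv2.imwrite("pics/wr1c.png",np.hstack([cv2.resize(c["color"][165:215,290:340,::-1],(390,390),interpolation=cv2.INTER_CUBIC),cv2.resize(c["color"][100:210,500:610,::-1],(390,390),interpolation=cv2.INTER_CUBIC)]))
X=P.reshape(-1,3)
def rect(n,Q):
    r=cv2.minAreaRect(Q[:,:2].astype(np.float32)); print(n,len(Q),np.round(r[0],4),np.round(r[1],4),round(r[2],1),np.round(np.percentile(Q[:,2],[5,50,95]),4))
near=lambda cc,r:np.hypot(*(X[:,:2]-cc).T)<r
m0=near([.5,-.079],.03)
for a,b in((.18,.2),(.15,.2),(.122,.135)):
    m=m0&(X[:,2]>a)&(X[:,2]<b)
    rect("h",X[m])
m=near([.5,-.079],.08)&(X[:,2]>.003)&(X[:,2]<.03);rect("foot",X[m])
print("ray top",ray(c,316,195,.190))
# bright mouth rim: points near mouth; fit plane+circle in unit axes
th=np.radians(103.8);ux=np.array([np.cos(th),np.sin(th),0]);uy=np.array([-np.sin(th),np.cos(th),0]);out=-.574*ux+[0,0,.819]
M=np.array([.587,.171,.150]);e1=.819*ux+np.array([0,0,.574])
Q=(X-M); h=Q@out; a=Q@e1;b=Q@uy; r=np.hypot(a,b)
ok=(c["depth"].ravel()>0)&(r<.045)&(abs(h)<.012)
print("h med",np.percentile(h[ok],[5,50,95]),ok.sum())
ok=(r<.045)&(abs(h)<.006)&(c["depth"].ravel()>0)
(ee,rr)=cv2.minEnclosingCircle(np.c_[a,b][ok].astype(np.float32));print("rim centre a,b",ee,rr, "med", np.median(h[ok]))
# unit top
m=near([.56,.29],.2)&(X[:,2]>.143)&(X[:,2]<.157);
m&=((X-M)@ux>.035);rect("unittop",X[m])
# inner bore pts: bail
ok=(c["depth"].ravel()>0)&(r<.028)&(h<-.02)&(h>-.12)
print(ok.sum(),np.percentile(h[ok],[2,10,50,90]))
E
```

```text
h 226 [ 0.4986 -0.0803] [0.0141 0.0139] 21.1 [0.1836 0.1897 0.1932]
h 335 [ 0.4986 -0.0802] [0.0141 0.014 ] 20.2 [0.1554 0.1887 0.193 ]
h 975 [ 0.4982 -0.0807] [0.0487 0.0484] 67.2 [0.123  0.1243 0.1257]
foot 1607 [ 0.4925 -0.0816] [0.1004 0.0906] 12.5 [0.0032 0.0044 0.0066]
ray top [ 0.49982966 -0.07925543  0.19      ]
h med [-0.01040839 -0.00038195  0.00162421] 1892
rim centre a,b (-0.0018355390056967735, 0.0007230103365145624) 0.03633326664566994 med 5.747238607313896e-05
unittop 9884 [0.5668 0.2507] [0.1905 0.0944] 13.8 [0.1472 0.1492 0.1505]
554 [-0.07903425 -0.07808379 -0.07579116 -0.03391792]
```

View pics/wr1c.png

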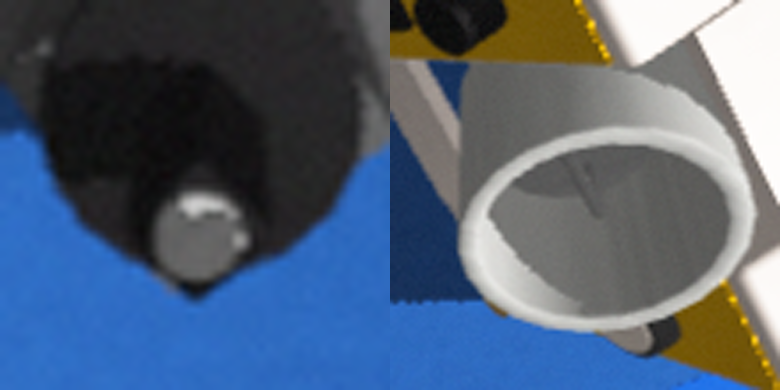

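>>> drive_tool:
  moves: [70, 0, 0, 10, 0, 0, 7.5, 70, 0, 0, 10, 0, 0, 7.5, 70, 0, 0, 10, 0, 0, 7.5, 70, 0, 0, 10, 0, 0, 7.5, 70, 0, 0, 10, 0, 0, 7.5, 70, 0, 0, 10, 0, 0, 7.5, 70, 1.8, -4.7, 38, 0, 0, 0, 70, 0, 0, 38, 0, 0, 0]

```text
t: 2.55
tool_pos: [0.4984, -0.0786, 0.3643]
orientation: [1.779, 2.587, 0.001]
force: [0.2, 0.7, -0.4]
opening: 0.0697
gripper_force: 0.0
```

>>> drive_tool:
  moves: [70, 0, 0, 25, 0, 0, 0, 70, 0, 0, 12, 0, 0, 0, 20, 0, 0, 0, 0, 0, 0, 20, 0, 0, 0, 0, 0, 0, 5, 0, 0, 0, 0, 0, 0, 5, 0, 0, 0, 0, 0, 0, 5, 0, 0, 0, 0, 0, 0, 5, 0, 0, 0, 0, 0, 0]
  grip_force: 45

```text
t: 3.35
tool_pos: [0.4987, -0.0786, 0.3283]
orientation: [1.779, 2.588, 0.001]
force: [0.3, 0.5, -0.5]
opening: 0.0265
gripper_force: 0.0
```

```bash
python3 -c "
from h import *
show()"
```

```text
t 3.35 p [ 0.4987 -0.0786  0.3283] q [-0.26 -0.08  1.84  0.    1.38 -0.62] F [ 0.3  0.5 -0.5] M [-0.01  0.03 -0.01] open 0.0265 gf 0.0
[[-0.358, 0.934, 0.001], [0.934, 0.358, -0.0], [-0.001, 0.001, -1.0]]
```

>>> drive_tool:
  moves: [5, 0, 0, 0, 0, 0, 0, 5, 0, 0, 0, 0, 0, 0, 5, 0, 0, 0, 0, 0, 0, 5, 0, 0, -20, 0, 0, 0, 5, 0, 0, -40, 0, 0, 0, 5, 0, 0, -40, 0, 0, 0, 5, 0, 0, -40, 0, 0, 0, 5, 0, 0, -20, 0, 0, 0]
  grip_force: 45

```text
t: 4.15
tool_pos: [0.4987, -0.0786, 0.4919]
orientation: [1.777, 2.585, 0.003]
force: [0.7, -0.9, -1.0]
opening: 0.0137
gripper_force: 45.0
```

```bash
python3 - <<'E'
from h import *
import pickle
s=show()
c=cam("scene");pickle.dump(c,open("s2.pkl","wb"))
hk=s["tool_pos"]+s["Rm"][:,2]*.312
x=c["mtx"]@(c["R"]@hk+c["t"]); u,v=(x[:2]/x[2]).astype(int);print(u,v,x[2])
A=cv2.resize(c["color"][v-40:v+15,u-30:u+30,::-1],(390,358),interpolation=2)
w=cam("wrist");pickle.dump(w,open("w2.pkl","wb"))
x=w["mtx"]@(w["R"]@hk+w["t"]); u,v=(x[:2]/x[2]).astype(int);print(u,v)
B=cv2.resize(w["color"][:,:,::-1],(390,244),interpolation=2);B=cv2.copyMakeBorder(B,0,114,0,0,0)
cv2.imwrite("pics/s2.png",np.hstack([A,B]))
E
```

```text
t 4.15 p [ 0.4987 -0.0786  0.4919] q [-0.26 -0.15  1.61 -0.    1.68 -0.62] F [ 0.7 -0.9 -1. ] M [-0.06  0.05 -0.03] open 0.0137 gf 45.0
[[-0.358, 0.934, 0.005], [0.934, 0.358, -0.001], [-0.003, 0.004, -1.0]]
331 170 1.304298517804043
316 197
```

View pics/s2.png

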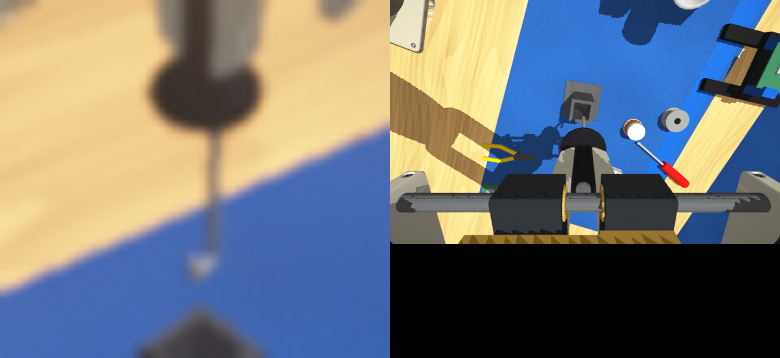

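The hook is held, with its shank visible at crop (213,200) and the tip to the left of its foot. I'll settle the J direction by projecting both hypotheses.

```bash
python3 - <<'E'
from h import *
import pickle
s=st();p=s["tool_pos"];R=s["Rm"];hk=p+R[:,2]*.312
def pr(c,X):
    x=c["mtx"]@(c["R"]@X+c["t"]); return x[:2]/x[2]
ims=[]
for f in("s2.pkl","w2.pkl"):
    c=pickle.load(open(f,"rb"));u,v=pr(c,hk).astype(int)
    x0,y0=u-20,v-25; k=12
    A=cv2.resize(c["color"][y0:y0+40,x0:x0+40,::-1],None,fx=k,fy=k,interpolation=2)[:, :390]
    row=[]
    for col,d in(((0,0,255),-R[:,0]),((0,255,0),-R[:,1])):
        J=[hk-d*.007-R[:,2]*.05,hk-d*.007,hk+d*.007,hk+d*.007-R[:,2]*.0125]
        q=[((pr(c,X)-[x0,y0]+.5)*k).astype(int) for X in J]
        print(f,np.round([pr(c,X) for X in J],1).tolist())
        cv2.polylines(A,[np.array(q)],False,col,1)
    ims.append(A)
    g=c["color"].astype(int).sum(2)
    for vv in (v-12,v-8,v-5): print(vv,u-8,g[vv,u-8:u+9].tolist())
cv2.imwrite("pics/j.png",np.hstack(ims))
E
```

```text
s2.pkl [[333.5, 157.1], [333.3, 169.3], [330.4, 171.9], [330.5, 168.9]]
s2.pkl [[333.9, 159.4], [333.7, 171.6], [330.0, 169.6], [330.0, 166.6]]
158 323 [584, 587, 589, 591, 594, 598, 601, 602, 596, 540, 441, 482, 574, 602, 592, 563, 511]
162 323 [614, 615, 614, 608, 592, 577, 538, 490, 437, 374, 329, 346, 356, 354, 352, 352, 354]
165 323 [491, 443, 400, 372, 359, 356, 354, 354, 348, 333, 320, 339, 352, 352, 352, 348, 347]
w2.pkl [[316.8, 205.9], [316.8, 190.7], [316.8, 204.2], [316.8, 208.1]]
w2.pkl [[325.1, 213.8], [323.8, 197.5], [309.8, 197.5], [309.5, 201.1]]
185 308 [193, 188, 192, 187, 187, 183, 187, 158, 124, 127, 131, 120, 134, 134, 129, 132, 131]
189 308 [185, 191, 189, 182, 176, 181, 190, 184, 189, 170, 145, 127, 135, 134, 138, 135, 134]
192 308 [195, 189, 195, 182, 183, 189, 194, 249, 315, 389, 415, 359, 218, 144, 133, 139, 136]
```

View pics/j.png

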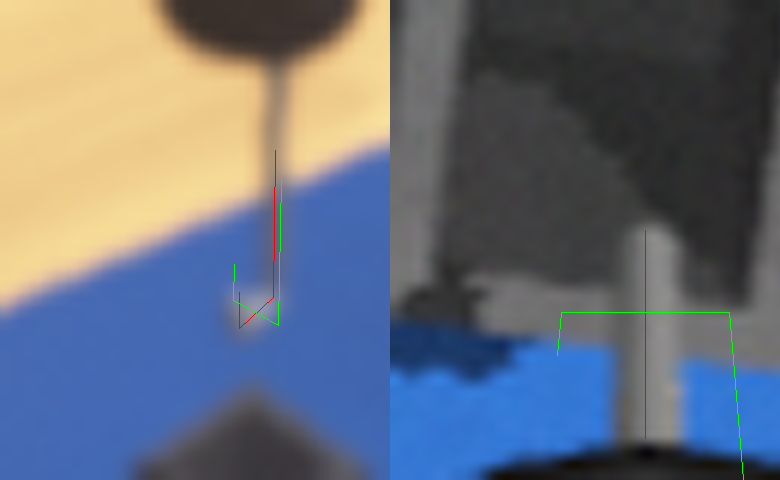

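The red hypothesis (tip toward tool -x) fits both views: the shank foot is at wrist row ~191, as predicted. So hook +x = tool -x. I'll locate the bail and work out the pre-insert pose, with the tip on the lower side so that only a small turn is needed.

```bash
cat >> h.py <<'E'
th=np.radians(103.8);ux=np.array([np.cos(th),np.sin(th),0]);uy=np.array([-np.sin(th),np.cos(th),0])
out=-.5736*ux+np.array([0,0,.8192]);e1=.8192*ux+np.array([0,0,.5736])
M=np.array([.587,.171,.150])
Rt=np.c_[e1,-uy,-out]   # tool axes in the bore: tip (-x) to the lower wall
def bore(X): Q=X-M; return np.stack([Q@e1,Q@uy,Q@out],-1)
E
python3 - <<'E'
from h import *
import pickle
from scipy.optimize import least_squares
for f in("wr1","top0","scene0"):
    c=pickle.load(open(f+".pkl","rb"));B=bore(pts(c).reshape(-1,3))[c["depth"].ravel()>0]
    r=np.hypot(B[:,0],B[:,1])
    rim=B[(r>.026)&(r<.041)&(abs(B[:,2])<.004)]
    s=least_squares(lambda p:np.hypot(rim[:,0]-p[0],rim[:,1]-p[1])-.033,[0,0],loss="soft_l1",f_scale=.002).x
    w=B[(r<.024)&(B[:,2]<-.03)&(B[:,2]>-.07)]
    print(f,len(rim),"rim",np.round(s*1000,1),np.round(np.median(rim[:,2])*1000,1),"bail pts",len(w)); 
    for q in w[np.argsort(-w[:,2])][:40:4]:print(np.round(q*1000,1),end=" ")
    print()
s=st();R=s["Rm"]
print("turn",np.round(np.degrees(Ro.from_matrix(R.T@Rt).as_rotvec()),2))
tg=M+.342*out+.014*e1;print(tg,"shift in target frame",np.round(Rt.T@(tg-s["tool_pos"])*1000,1))
E
```

```text
wr1 1374 rim [-2.   1.6] 0.3 bail pts 109
[ -3.8  -1.3 -39.7] [ -5.  -13.  -40.4] [ -5.8  -9.7 -40.6] [ -4.1 -10.7 -40.8] [ -3.8   3.9 -40.9] [ -4.9   8.9 -41. ] [ -5.5 -11.7 -41.2] [ -4.7 -12.3 -41.4] [ -3.4   4.9 -41.5] [ -3.5 -14.5 -41.5] 
top0 154 rim [3.1 0.7] 0.5 bail pts 24
[  3.   13.6 -38.3] [  0.1   4.7 -40.1] [  1.2  -1.6 -41. ] [ -2.2  -1.3 -41.8] [ -0.7 -16.8 -43.7] [  1.  -14.5 -56.2] 
scene0 119 rim [-2.3 -1.5] 0.1 bail pts 13
[ -4.3  12.9 -36.2] [ -3.4  -5.1 -40.7] [ -5.9  14.3 -45. ] [ 14.7   7.9 -69.6] 
turn [-1.9  35.15  7.08]
[ 0.6310577  -0.00837083  0.4381968 ] shift in target frame [ -0.5 145.1  64.8]
```

>>> drive_tool:
  moves: [5, 0, 0, 0, -0.38, 7.03, 1.42, 5, 0, 0, 0, -0.38, 7.03, 1.42, 5, 0, 0, 0, -0.38, 7.03, 1.42, 5, 0, 0, 0, -0.38, 7.03, 1.42, 5, 0, 0, 0, -0.38, 7.03, 1.42, 5, 0, 40, 0, 0, 0, 0, 5, 0, 45, 10, 0, 0, 0, 5, 0, 45, 15, 0, 0, 0]

```text
t: 5.05
tool_pos: [0.6225, -0.0338, 0.4645]
orientation: [-1.615, -2.049, -0.504]
force: [0.1, -0.3, -0.7]
opening: 0.0139
gripper_force: 45.0
```

>>> drive_tool:
  moves: [5, 0, 15, 10, 0, 0, 0, 5, 0, 0, 0, 0, 0, 0, 5, 0, 0, 0, 0, 0, 0]

```text
t: 5.35
tool_pos: [0.634, -0.0245, 0.4563]
orientation: [-1.612, -2.049, -0.502]
force: [-0.6, -0.6, -1.1]
opening: 0.0137
gripper_force: 45.0
```

```bash
cat >> h.py <<'E'
def hook():
    s=st(); h=s["tool_pos"]+s["Rm"][:,2]*.312
    print("t",round(s["t"],2),"hook in bore mm",np.round(bore(h)*1000,1),"tool turn left",np.round(np.degrees(Ro.from_matrix(s["Rm"].T@Rt).as_rotvec()),2),"F",np.round(s["force"],1),"M",np.round(s["wrist_torque"],2),"p",np.round(s["tool_pos"],3),"q",np.round(s["q"],2)); return h
E
python3 - <<'E'
from h import *
import pickle
from scipy.optimize import least_squares
hook();c=cam("wrist");pickle.dump(c,open("w3.pkl","wb"))
B=bore(pts(c).reshape(-1,3))[c["depth"].ravel()>0]
r=np.hypot(B[:,0],B[:,1])
rim=B[(r>.026)&(r<.041)&(abs(B[:,2])<.004)]
if len(rim)>20:
    s=least_squares(lambda p:np.hypot(rim[:,0]-p[0],rim[:,1]-p[1])-.033,[0,0],loss="soft_l1",f_scale=.002).x
    print(len(rim),"rim",np.round(s*1000,1),np.median(rim[:,2])*1000)
w=B[(r<.024)&(B[:,2]<-.03)&(B[:,2]>-.07)];print(len(w))
for q in w[np.argsort(-w[:,2])][:80:6]:print(np.round(q*1000,1),end=" ")
x=c["mtx"]@(c["R"]@M+c["t"]);u,v=(x[:2]/x[2]).astype(int);print(u,v)
u=min(max(u,80),560);v=min(max(v,70),330)
save(c,"w3",(u-80,v-70,u+80,v+70),4)
E
```

```text
t 5.35 hook in bore mm [12.4  3.3 54.2] tool turn left [-0.42 -0.26 -0.3 ] F [-0.6 -0.6 -1.1] M [-0.39 -0.03  0.02] p [ 0.634 -0.024  0.456] q [-0.27  0.33  1.23  0.55  1.87 -0.42]
686 rim [-1.5  0.7] 0.19518963814307888
102
[ -4.7  15.9 -40.4] [ -4.8  14.7 -40.8] [ -4.8  12.1 -40.9] [ -3.5   8.2 -41.1] [ -3.6   4.3 -41.5] [ -3.8 -12.7 -41.8] [ -5.2 -15.3 -42.2] [ -2.5  16.  -42.3] [ -2.5   8.2 -42.5] [ -2.6  -3.6 -42.6] [ -2.6  10.8 -42.8] [ -5.4  -8.8 -43. ] [ -2.9 -10.1 -43.6] [ -2.7 -15.5 -48.1] 320 195
```

View pics/w3.png

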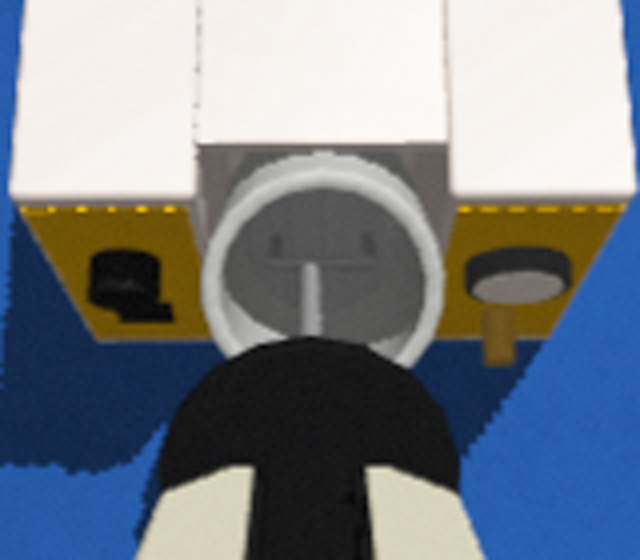

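The close view shows the bail crossbar at crop (320,262), level across the bore, with the shank at (312,300) beside it on the upper side. I'll insert past the crossbar.

>>> drive_tool:
  moves: [5, 0, 3, 20, 0, 0, 0, 5, 0, 0, 30, 0, 0, 0, 5, 0, 0, 25, 0, 0, 0, 5, 0, 0, 20, 0, 0, 0, 5, 0, 0, 12, 0, 0, 0, 5, 0, 0, 9, 0, 0, 0, 5, 0, 0, 0, 0, 0, 0, 5, 0, 0, 0, 0, 0, 0]

```text
t: 6.2
tool_pos: [0.621, 0.0405, 0.3645]
orientation: [-1.613, -2.053, -0.506]
force: [0.0, 0.2, -0.1]
opening: 0.0134
gripper_force: 45.0
```

```bash
python3 - <<'E'
from h import *
hook()
E
```

```text
t 6.2 hook in bore mm [ 13.4  -0.9 -59. ] tool turn left [-0.19 -0.15 -0.19] F [ 0.   0.2 -0.1] M [-0.47 -0.01 -0.03] p [0.621 0.041 0.364] q [-0.18  0.31  1.42  0.55  1.68 -0.43]
```

>>> drive_tool:
  moves: [5, 0, 0, 3, 0, 0, 0, 5, -6, 0, 0, 0, 0, 0, 5, -6, 0, 0, 0, 0, 0, 5, -5, 0, 0, 0, 0, 0, 5, 0, 0, 0, 0, 0, 0, 5, 0, 0, -6, 0, 0, 0, 5, 0, 0, -6, 0, 0, 0, 5, 0, 0, 0, 0, 0, 0]

```text
t: 7.0
tool_pos: [0.6258, 0.022, 0.3626]
orientation: [-1.613, -2.053, -0.506]
force: [0.5, 0.2, -0.6]
opening: 0.0139
gripper_force: 45.0
```

```bash
python3 - <<'E'
from h import *
import pickle
hook();c=cam("wrist");pickle.dump(c,open("w4.pkl","wb"))
x=c["mtx"]@(c["R"]@M+c["t"]);u,v=(x[:2]/x[2]).astype(int);print(u,v)
save(c,"w4",(u-60,v-50,u+60,v+50),5)
E
```

```text
t 7.0 hook in bore mm [ -3.5  -1.4 -49.6] tool turn left [-0.15 -0.13 -0.16] F [ 0.5  0.2 -0.6] M [-0.42 -0.06  0.02] p [0.626 0.022 0.363] q [-0.21  0.33  1.4   0.55  1.69 -0.46]
315 210
```

View pics/w4.png

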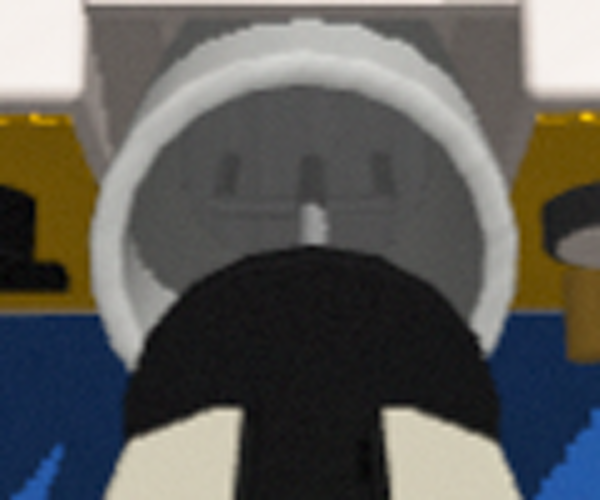

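The view shows the shank meeting the crossbar at (313,205), centred between the legs' shadows. I'll pull a little and check whether the bail follows.

>>> drive_tool:
  moves: [5, 0, 0, -5, 0, 0, 0, 5, 0, 0, -10, 0, 0, 0, 5, 0, 0, -10, 0, 0, 0, 5, 0, 0, 0, 0, 0, 0, 5, 0, 0, 0, 0, 0, 0]

```text
t: 7.55
tool_pos: [0.6291, 0.0082, 0.3821]
orientation: [-1.613, -2.052, -0.506]
force: [-1.0, 0.0, -1.7]
opening: 0.0137
gripper_force: 45.0
```

```bash
cat >> h.py <<'E'
def bail(lo,hi):
    c=cam("wrist");B=bore(pts(c).reshape(-1,3))[c["depth"].ravel()>0]
    w=B[(np.hypot(B[:,0],B[:,1])<.022)&(abs(B[:,1])>.005)&(B[:,2]<hi)&(B[:,2]>lo)]
    print(len(w),"bail h top",np.round(np.sort(w[:,2])[::-1][:60:8]*1000,1)); return c
E
python3 - <<'E'
from h import *
hook(); bail(-.07,-.005)
E
```

```text
t 7.55 hook in bore mm [ -3.8  -1.  -25.5] tool turn left [-0.19 -0.15 -0.19] F [-1.   0.  -1.7] M [-0.41 -0.11  0.  ] p [0.629 0.008 0.382] q [-0.23  0.33  1.36  0.55  1.73 -0.45]
856 bail h top [-19.4 -20.1 -20.5 -20.7 -21.  -21.1 -21.3 -21.4]
```

The bail followed the hook up (-40 to -20), so it's hooked. Drawing out gently.

>>> drive_tool:
  moves: [5, 0, 0, -13, 0, 0, 0, 5, 0, 0, -13, 0, 0, 0, 5, 0, 0, -13, 0, 0, 0, 5, 0, 0, -10, 0, 0, 0, 5, 0, 0, -8, 0, 0, 0, 5, 0, 0, -6, 0, 0, 0, 5, 0, 0, -5, 0, 0, 0, 5, 0, 0, -5, 0, 0, 0]

```text
t: 8.4
tool_pos: [0.6393, -0.0324, 0.4411]
orientation: [-1.612, -2.051, -0.504]
force: [-0.6, 1.1, -2.5]
opening: 0.0136
gripper_force: 45.0
```

>>> drive_tool:
  moves: [5, 0, 0, -4, 0, 0, 0, 5, 0, 0, -4, 0, 0, 0, 5, 0, 0, -4, 0, 0, 0, 5, 0, 0, -4, 0, 0, 0, 5, 0, 0, -4, 0, 0, 0, 5, 0, 0, -4, 0, 0, 0, 5, 0, 0, -4, 0, 0, 0, 5, 0, 0, -4, 0, 0, 0]

```text
t: 9.2
tool_pos: [0.6439, -0.0504, 0.4675]
orientation: [-1.613, -2.052, -0.505]
force: [0.2, 1.5, -2.0]
opening: 0.0137
gripper_force: 45.0
```

```bash
python3 - <<'E'
from h import *
hook(); bail(.03,.12)
E
```

```text
t 9.2 hook in bore mm [-4.1 -1.  79.2] tool turn left [-0.26 -0.18 -0.21] F [ 0.2  1.5 -2. ] M [-0.44 -0.1  -0.01] p [ 0.644 -0.05   0.468] q [-0.3   0.37  1.16  0.55  1.91 -0.44]
601 bail h top [85.4 84.6 84.  83.9 83.6 83.3 83.2 83. ]
```

>>> drive_tool:
  moves: [5, 1, 0, -4, 0, 0, 0, 5, 2, 0, -8, 0, 0, 0, 5, 3, 0, -10, 0, 0, 0, 5, 3, 0, -10, 0, 0, 0, 5, 2, 0, -6, 0, -1, 0, 5, 1, 0, -3, 0, -2, 0, 5, 0, 0, 0, 0, -3, 0, 5, 0, 0, 0, 0, -3, 0]

```text
t: 10.05
tool_pos: [0.6474, -0.0638, 0.5085]
orientation: [-1.702, -2.167, -0.387]
force: [0.7, -0.5, -2.0]
opening: 0.0139
gripper_force: 45.0
```

>>> drive_tool:
  moves: [5, 0, 0, 0, 0, -3, 0, 5, 0, 0, 0, 0, -3, 0, 5, 0, 0, 0, 0, -3, 0, 5, 0, 0, 0, 0, -3, 0, 5, 0, 0, 0, 0, -3, 0, 5, 0, 0, 0, 0, -3, 0, 5, 0, 0, 0, 0, -2, 0, 5, 0, 0, 0, 0, -1, 0]

```text
t: 10.85
tool_pos: [0.6473, -0.0632, 0.5085]
orientation: [-1.893, -2.414, -0.078]
force: [-1.0, 0.5, -0.9]
opening: 0.0135
gripper_force: 45.0
```

```bash
python3 - <<'E'
from h import *
import pickle
s=show();h=s["tool_pos"]+s["Rm"][:,2]*.312;print("hook",h)
z=np.array([0,0,-1.]);zt=s["Rm"][:,2];v=np.cross(zt,z);v=v/np.linalg.norm(v)*np.arccos(zt@z);print("upright turn",np.round(np.degrees(s["Rm"].T@v),2))
T=np.array([.6,-.287,.004]);
for n in("wrist","scene","top"):
    c=cam(n);pickle.dump(c,open(n+"5.pkl","wb"));P=pts(c).reshape(-1,3)[c["depth"].ravel()>0]
    # can: points below the hook
    m=(np.hypot(*(P-h)[:,:2].T)<.06)&(P[:,2]<h[2]-.02)&(P[:,2]>h[2]-.09);Q=P[m];
    if len(Q)>5:print(n,len(Q),"can",np.round(Q.min(0),3),np.round(Q.max(0),3),np.round(Q.mean(0),3))
    # tray rim
    m=(np.hypot(*(P-T)[:,:2].T)<.12)&(P[:,2]<.03)&(P[:,2]>.012);r=cv2.minAreaRect(P[m][:,:2].astype(np.float32));print("tray",r)
E
```

```text
t 10.85 p [ 0.6473 -0.0632  0.5085] q [-0.2   0.27  1.14  0.08  1.77 -0.43] F [-1.   0.5 -0.9] M [-0.15  0.01  0.04] open 0.0135 gf 45.0
[[-0.237, 0.971, -0.026], [0.967, 0.239, 0.085], [0.088, -0.005, -0.996]]
hook [ 0.63921389 -0.03672585  0.19773024]
upright turn [-0.28 -5.07  0.  ]
wrist 1191 can [ 0.614 -0.064  0.149] [ 0.667 -0.019  0.175] [ 0.639 -0.038  0.165]
tray ((0.5563551187515259, -0.224623441696167), (0.07721433788537979, 0.030073268339037895), 21.226970672607422)
scene 317 can [ 0.616 -0.075  0.137] [ 0.672 -0.018  0.177] [ 0.649 -0.052  0.161]
tray ((0.5993568897247314, -0.28805601596832275), (0.13162340223789215, 0.15396657586097717), 88.18883514404297)
top 59 can [ 0.628 -0.067  0.162] [ 0.654 -0.015  0.176] [ 0.64  -0.05   0.168]
tray ((0.5935354828834534, -0.30808937549591064), (0.17447902262210846, 0.15775790810585022), 88.67221069335938)
```

>>> drive_tool:
  moves: [5, -3, -1, 0, 0, -2.5, 0, 5, -8, -4, 0, -0.3, -2.5, 0, 5, -14, -7, 3, 0, 0, 0, 5, -18, -9, 4, 0, 0, 0, 5, -20, -10, 5, 0, 0, 0, 5, -20, -10, 5, 0, 0, 0, 5, -20, -10, 5, 0, 0, 0, 5, -20, -10, 5, 0, 0, 0]

```text
t: 11.8
tool_pos: [0.6166, -0.1991, 0.4793]
orientation: [-1.938, -2.467, -0.004]
force: [-0.5, -0.4, -1.1]
opening: 0.0141
gripper_force: 45.0
```

>>> drive_tool:
  moves: [5, -20, -10, 5, 0, 0, 0, 5, -20, -10, 5, 0, 0, 0, 5, -16, -8, 5, 0, 0, 0, 5, -12, -5, 5, 0, 0, 0, 5, -8, -3, 5, 0, 0, 0, 5, -5, -2, 4, 0, 0, 0, 5, -2, -1, 3, 0, 0, 0, 5, 0, 0, 0, 0, 0, 0]

```text
t: 12.6
tool_pos: [0.5992, -0.2868, 0.4468]
orientation: [-1.936, -2.469, -0.002]
force: [0.3, -0.4, -3.4]
opening: 0.0138
gripper_force: 45.0
```

```bash
cat >> h.py <<'E'
def hang():
    s=show();h=s["tool_pos"]+s["Rm"][:,2]*.312;print("hook",np.round(h,4))
    zt=s["Rm"][:,2];v=np.cross(zt,[0,0,-1.]);n=np.linalg.norm(v);print("upright turn",np.round(np.degrees(s["Rm"].T@(v/n*np.arcsin(n))),2))
    for n in("wrist","scene","top"):
        c=cam(n);P=pts(c).reshape(-1,3)[c["depth"].ravel()>0]
        Q=P[(np.hypot(*(P-h)[:,:2].T)<.05)&(P[:,2]<h[2]-.02)&(P[:,2]>max(.027,h[2]-.08))]
        if len(Q)>5:print(n,len(Q),"can",np.round(Q.min(0),3),np.round(Q.max(0),3),"top face",np.round(np.median(Q[Q[:,2]>Q[:,2].max()-.006],0),3))
        if n=="scene":
            m=(np.hypot(*(P-[.6,-.287,0])[:,:2].T)<.12)&(P[:,2]<.024)&(P[:,2]>.012);print("tray",cv2.minAreaRect(P[m][:,:2].astype(np.float32)))
    return h
E
python3 - <<'E'
from h import *
hang()
E
```

```text
t 12.6 p [ 0.5992 -0.2868  0.4468] q [-0.52  0.29  1.22  0.    1.63 -0.76] F [ 0.3 -0.4 -3.4] M [-0.13  0.03  0.04] open 0.0138 gf 45.0
[[-0.238, 0.971, -0.002], [0.971, 0.238, 0.004], [0.004, -0.001, -1.0]]
hook [ 0.5986 -0.2856  0.1348]
upright turn [-0.07 -0.23  0.  ]
wrist 1368 can [ 0.572 -0.314  0.073] [ 0.625 -0.266  0.115] top face [ 0.612 -0.288  0.112]
scene 324 can [ 0.577 -0.329  0.075] [ 0.631 -0.272  0.115] top face [ 0.606 -0.313  0.11 ]
tray ((0.5991916060447693, -0.2874545454978943), (0.1314743608236313, 0.1541881114244461), 87.65772247314453)
top 95 can [ 0.575 -0.315  0.094] [ 0.616 -0.27   0.115] top face [ 0.589 -0.309  0.112]
```

Over the tray centre, swinging slightly. Lowering partway, then settling.

>>> drive_tool:
  moves: [5, 0, 0, 3, 0, 0, 0, 5, 0, 0, 7, 0, 0, 0, 5, 0, 0, 10, 0, 0, 0, 5, 0, 0, 10, 0, 0, 0, 5, 0, 0, 10, 0, 0, 0, 5, 0, 0, 7, 0, 0, 0, 5, 0, 0, 3, 0, 0, 0, 5, 0, 0, 0, 0, 0, 0]

```text
t: 13.55
tool_pos: [0.599, -0.287, 0.3968]
orientation: [-1.937, -2.469, -0.002]
force: [0.2, 0.2, -1.6]
opening: 0.0136
gripper_force: 45.0
```

>>> drive_tool:
  moves: [5, 0, 0, 0, 0, 0, 0, 5, 0, 0, 0, 0, 0, 0, 5, 0, 0, 0, 0, 0, 0, 5, 0, 0, 0, 0, 0, 0, 5, 0, 0, 0, 0, 0, 0, 5, 0, 0, 0, 0, 0, 0, 5, 0, 0, 0, 0, 0, 0, 5, 0, 0, 0, 0, 0, 0]

```text
t: 14.35
tool_pos: [0.5991, -0.287, 0.3975]
orientation: [-1.937, -2.469, -0.002]
force: [-0.8, 0.2, -1.4]
opening: 0.0139
gripper_force: 45.0
```

```bash
python3 - <<'E'
from h import *
h=hang()
def plane():
    c=cam("wrist");P=pts(c).reshape(-1,3)[c["depth"].ravel()>0]
    Q=P[(np.hypot(*(P-h)[:,:2].T)<.032)&(abs(P[:,2]-(h[2]-.030))<.012)]
    for _ in range(4):
        k=np.linalg.lstsq(np.c_[Q[:,:2]-h[:2],np.ones(len(Q))],Q[:,2],rcond=None)[0]
        r=Q[:,2]-np.c_[Q[:,:2]-h[:2],np.ones(len(Q))]@k; Q=Q[abs(r)<.003]
    print("plane",len(Q),"slope deg",np.round(np.degrees(k[:2]),1),"z",round(k[2],4))
plane();plane()
E
```

```text
t 14.35 p [ 0.5991 -0.287   0.3975] q [-0.52  0.31  1.3   0.    1.54 -0.76] F [-0.8  0.2 -1.4] M [-0.06  0.02 -0.01] open 0.0139 gf 45.0
[[-0.238, 0.971, -0.001], [0.971, 0.238, 0.003], [0.003, -0.001, -1.0]]
hook [ 0.5987 -0.286   0.0855]
upright turn [-0.03 -0.18 -0.  ]
wrist 1665 can [ 0.571 -0.312  0.027] [ 0.624 -0.259  0.065] top face [ 0.612 -0.284  0.063]
scene 280 can [ 0.573 -0.317  0.028] [ 0.628 -0.264  0.064] top face [ 0.621 -0.289  0.061]
tray ((0.5988536477088928, -0.28733718395233154), (0.13172464072704315, 0.15548519790172577), 88.12977600097656)
top 132 can [ 0.571 -0.31   0.028] [ 0.62  -0.263  0.064] top face [ 0.588 -0.28   0.059]
plane 1292 slope deg [ 1.9 -6.3] z 0.0535
plane 1311 slope deg [ 1.8 -5.2] z 0.0537
```

>>> drive_tool:
  moves: [5, 0, 0, 3, 0, 0, 0, 5, 0, 0, 5, 0, 0, 0, 5, 0, 0, 4, 0, 0, 0, 5, 0, 0, 1, 0, 0, 0, 5, 0, 0, 1, 0, 0, 0, 5, 0, 0, 1, 0, 0, 0, 5, 0, 0, 1, 0, 0, 0, 5, 0, 0, 1, 0, 0, 0]

```text
t: 15.4
tool_pos: [0.5991, -0.287, 0.3807]
orientation: [-1.938, -2.47, -0.002]
force: [-0.2, -0.1, -1.6]
opening: 0.0136
gripper_force: 45.0
```

>>> drive_tool:
  moves: [5, 0, 0, 1, 0, 0, 0, 5, 0, 0, 1, 0, 0, 0, 5, 0, 0, 1, 0, 0, 0, 5, 0, 0, 1, 0, 0, 0, 5, 0, 0, 1, 0, 0, 0, 5, 0, 0, 1, 0, 0, 0, 5, 0, 0, 1, 0, 0, 0, 5, 0, 0, 1, 0, 0, 0]

```text
t: 16.2
tool_pos: [0.5991, -0.2869, 0.3726]
orientation: [-1.938, -2.47, -0.002]
force: [0.8, -0.4, -2.0]
opening: 0.0138
gripper_force: 45.0
```

>>> drive_tool:
  moves: [5, 0, 0, 1.5, 0, 0, 0, 5, 0, 0, 1.5, 0, 0, 0, 5, 0, 0, 1.5, 0, 0, 0, 5, 0, 0, 1.5, 0, 0, 0, 5, 0, 0, 1.5, 0, 0, 0, 5, 0, 0, 1.5, 0, 0, 0, 5, 0, 0, 0, 0, 0, 0, 5, 0, 0, 0, 0, 0, 0]

```text
t: 17.0
tool_pos: [0.599, -0.2869, 0.3635]
orientation: [-1.937, -2.469, -0.002]
force: [0.6, 0.3, -0.6]
opening: 0.0138
gripper_force: 45.0
```

```bash
cat >> h.py <<'E'
def can():
    s=show();h=s["tool_pos"]+s["Rm"][:,2]*.312;print("hook",np.round(h,4))
    c=cam("wrist");P=pts(c).reshape(-1,3)[c["depth"].ravel()>0]
    A=P[(np.hypot(*(P-h)[:,:2].T)<.05)]
    Q=A[abs(A[:,2]-.036)<.012]
    for _ in range(4):
        X=np.c_[Q[:,:2]-h[:2],np.ones(len(Q))];k=np.linalg.lstsq(X,Q[:,2],rcond=None)[0]; Q=Q[abs(Q[:,2]-X@k)<.003]
    print("can top",len(Q),"slope deg",np.round(np.degrees(k[:2]),1),"z",round(k[2],4),"circle",cv2.minEnclosingCircle(Q[:,:2].astype(np.float32)))
    B=A[(A[:,2]>.058)&(A[:,2]<.075)]; b=(B-h)@s["Rm"]*1000
    b=b[(abs(b[:,1])>4)&(abs(b[:,1])<19)&(abs(b[:,0])<25)]
    if len(b)>5: print("crossbar pts in tool axes from hook",len(b),"x med",np.round(np.percentile(b[:,0],[10,50,90]),1),"y",np.round(np.percentile(b[:,1],[2,98]),1),"z",np.round(np.percentile(b[:,2],[10,50,90]),1))
    return c,h
E
python3 - <<'E'
from h import *
can()
E
```

```text
t 17.0 p [ 0.599  -0.2869  0.3635] q [-0.52  0.32  1.34  0.    1.48 -0.76] F [ 0.6  0.3 -0.6] M [-0.09  0.05 -0.04] open 0.0138 gf 45.0
[[-0.238, 0.971, -0.001], [0.971, 0.238, 0.003], [0.003, -0.001, -1.0]]
hook [ 0.5986 -0.286   0.0515]
can top 1333 slope deg [ 0.1 -0.3] z 0.0333 circle ((0.5987862348556519, -0.28952667117118835), 0.026830393821001053)
crossbar pts in tool axes from hook 159 x med [-5.3 -3.1 -1.8] y [-17.9  16.7] z [-18.2 -16.8 -13. ]
```

The can stands level (top at z 33 mm) and the crossbar is lifted clear in the pocket. Lowering 3 mm more, then sliding the hook out and up.

>>> drive_tool:
  moves: [5, 0, 0, 1.5, 0, 0, 0, 5, 0, 0, 1.5, 0, 0, 0, 5, 3, 0, 0, 0, 0, 0, 5, 4, 0, 0, 0, 0, 0, 5, 4, 0, 0, 0, 0, 0, 5, 4, 0, 0, 0, 0, 0, 5, 0, 0, 0, 0, 0, 0, 5, 0, 0, 0, 0, 0, 0]

```text
t: 17.85
tool_pos: [0.5955, -0.2721, 0.3608]
orientation: [-1.937, -2.47, -0.002]
force: [-0.3, 0.8, -0.5]
opening: 0.0136
gripper_force: 45.0
```

```bash
python3 - <<'E'
from h import *
can()
E
```

```text
t 17.85 p [ 0.5955 -0.2721  0.3608] q [-0.51  0.3   1.37  0.    1.47 -0.75] F [-0.3  0.8 -0.5] M [-0.04  0.03 -0.02] open 0.0136 gf 45.0
[[-0.238, 0.971, -0.001], [0.971, 0.238, 0.003], [0.003, -0.0, -1.0]]
hook [ 0.5951 -0.2713  0.0488]
can top 897 slope deg [ 0.2 -0.9] z 0.0331 circle ((0.5985892415046692, -0.2891885042190552), 0.026558000594377518)
```

>>> drive_tool:
  moves: [5, 0, 0, -5, 0, 0, 0, 5, 0, 0, -10, 0, 0, 0, 5, 0, 0, -15, 0, 0, 0, 5, 0, 0, -25, 0, 0, 0, 5, 0, 0, -35, 0, 0, 0, 5, 0, 0, -35, 0, 0, 0, 5, 20, -5, -5, 0, 0, 0, 5, 30, -7, 0, 0, 0, 0]

```text
t: 18.7
tool_pos: [0.572, -0.2277, 0.495]
orientation: [1.939, 2.467, 0.004]
force: [-0.9, 0.2, -1.4]
opening: 0.0138
gripper_force: 45.0
```

>>> drive_tool:
  moves: [5, 38, -9, 0, 0, 0, 0, 5, 38, -9, 0, 0, 0, 0, 5, 38, -9, 0, 0, 0, 0, 5, 25, -5, 0, 0, 0, 0, 5, 13, -3, 0, 0, 0, 0, 5, 5, -1, 0, 0, 0, 0, 5, 0, 0, 0, 0, 0, 0]

```text
t: 19.4
tool_pos: [0.4998, -0.0831, 0.492]
orientation: [-1.938, -2.471, -0.003]
force: [0.0, -0.7, -0.7]
opening: 0.0138
gripper_force: 45.0
```

```bash
python3 - <<'E'
from h import *
import pickle
s=show();h=s["tool_pos"]+s["Rm"][:,2]*.312;print("hook",np.round(h,4))
zt=s["Rm"][:,2];v=np.cross(zt,[0,0,-1.]);print("upright turn",np.round(np.degrees(s["Rm"].T@v),2))
for n in("wrist","scene","top"):
    c=cam(n);pickle.dump(c,open(n+"6.pkl","wb"));P=pts(c).reshape(-1,3)[c["depth"].ravel()>0]
    Q=P[(np.hypot(*(P-[.499,-.08,0])[:,:2].T)<.045)&(abs(P[:,2]-.12)<.007)]
    if len(Q)>5:
        r=cv2.minAreaRect(Q[:,:2].astype(np.float32));print(n,"rim",len(Q),np.round(np.r_[r[0],r[1],r[2]],4))
    Q=P[(np.hypot(*(P-[.6,-.288,0])[:,:2].T)<.04)&(P[:,2]>.029)&(P[:,2]<.09)]
    if len(Q)>5:print(n,"can",len(Q),Q[:,2].max(),np.median(Q,0),cv2.minEnclosingCircle(Q[Q[:,2]<.045][:,:2].astype(np.float32)))
c=pickle.load(open("wrist6.pkl","rb"))
save(c,"w6",None,1.2)
E
```

```text
t 19.4 p [ 0.4998 -0.0831  0.492 ] q [-0.27 -0.14  1.6   0.    1.68 -0.51] F [ 0.  -0.7 -0.7] M [-0.07  0.04  0.08] open 0.0138 gf 45.0
[[-0.238, 0.971, -0.0], [0.971, 0.238, 0.002], [0.002, 0.0, -1.0]]
hook [ 0.4998 -0.0824  0.18  ]
upright turn [ 0.03 -0.13  0.  ]
wrist rim 706 [ 0.4973 -0.0796  0.044   0.0443 12.3632]
scene rim 115 [ 0.4994 -0.0797  0.0464  0.049  13.8396]
scene can 233 0.07131322716663074 [ 0.60412286 -0.29121682  0.03325973] ((0.6016325354576111, -0.28980758786201477), 0.028261534869670868)
top can 247 0.07568079859069378 [ 0.59775559 -0.28608644  0.03533813] ((0.5983570218086243, -0.28690338134765625), 0.027214201167225838)
```

View pics/w6.png

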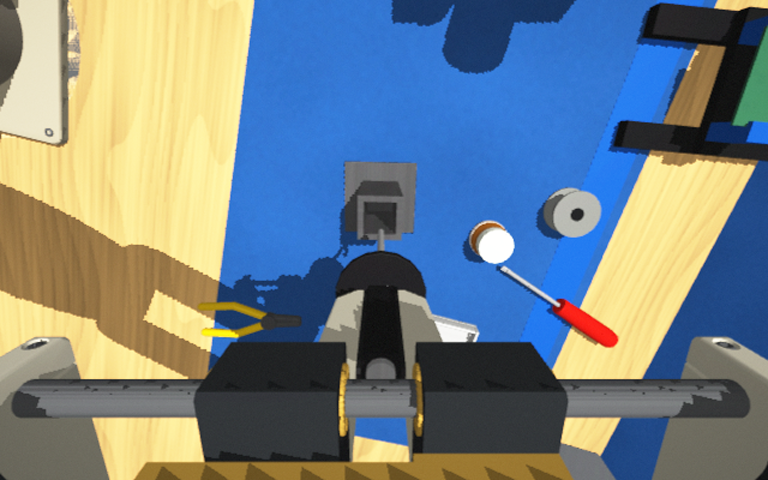

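The view shows the empty stand mouth at (380,215), the hook shank just in front of it at (381,240), and the bystanders undisturbed. Inserting.

>>> drive_tool:
  moves: [5, 3, -1, 0, 0, 0, 0, 5, 0, 0, 15, 0, 0, 0, 5, 0, 0, 25, 0, 0, 0, 5, 0, 0, 30, 0, 0, 0, 5, 0, 0, 30, 0, 0, 0, 5, 0, 0, 25, 0, 0, 0, 5, 0, 0, 15, 0, 0, 0, 5, 0, 0, 10, 0, 0, 0]

```text
t: 20.35
tool_pos: [0.4973, -0.0799, 0.3392]
orientation: [-1.936, -2.468, -0.001]
force: [-0.4, -0.1, -1.4]
opening: 0.0139
gripper_force: 45.0
```

>>> drive_tool:
  moves: [5, 0, 0, 6, 0, 0, 0, 5, 0, 0, 3, 0, 0, 0, 5, 0, 0, 2, 0, 0, 0, 5, 0, 0, 1, 0, 0, 0, 5, 0, 0, 1, 0, 0, 0, 5, 0, 0, 0, 0, 0, 0, 5, 0, 0, 0, 0, 0, 0]

```text
t: 21.05
tool_pos: [0.4979, -0.0799, 0.3286]
orientation: [-1.938, -2.47, -0.003]
force: [0.1, 0.0, -0.8]
opening: 0.0136
gripper_force: 45.0
```

```bash
python3 -c "
from h import *
show()"
```

```text
t 21.05 p [ 0.4979 -0.0799  0.3286] q [-0.26 -0.08  1.84  0.    1.38 -0.5 ] F [ 0.1  0.  -0.8] M [-0.03  0.04 -0.01] open 0.0136 gf 45.0
[[-0.238, 0.971, -0.001], [0.971, 0.238, 0.003], [0.003, -0.0, -1.0]]
```

>>> drive_tool:
  moves: [5, 0, 0, 0.6, 0, 0, 0, 5, 0, 0, 0.4, 0, 0, 0, 18, 0, 0, 0, 0, 0, 0, 22, 0, 0, 0, 0, 0, 0, 40, 0, 0, 0, 0, 0, 0, 60, 0, 0, 0, 0, 0, 0, 70, 0, 0, 0, 0, 0, 0, 70, 0, 0, 0, 0, 0, 0]

```text
t: 21.85
tool_pos: [0.4978, -0.0799, 0.3272]
orientation: [-1.937, -2.469, -0.002]
force: [0.4, 1.2, 0.1]
opening: 0.0494
gripper_force: 0.0
```

>>> drive_tool:
  moves: [70, 0, 0, 0, 0, 0, 0, 70, 0, 0, 0, 0, 0, 0, 70, 0, 0, -10, 0, 0, 0, 70, 0, 0, -25, 0, 0, 0, 70, 0, 0, -40, 0, 0, 0, 70, 0, 0, -40, 0, 0, 0, 70, 0, 0, -40, 0, 0, 0, 70, 0, 0, -10, 0, 0, 0]

```text
t: 22.65
tool_pos: [0.4983, -0.0804, 0.4989]
orientation: [1.936, 2.468, 0.008]
force: [0.6, -0.5, -0.6]
opening: 0.0698
gripper_force: 0.0
```

```bash
python3 - <<'E'
from h import *
show()
C=[cam(n) for n in("wrist","scene","top")]
for c in C:
    P=pts(c).reshape(-1,3)[c["depth"].ravel()>0]
    A=P[np.hypot(*(P-[.498,-.08,0])[:,:2].T)<.035]
    for a,b in((.115,.14),(.14,.2)):
        Q=A[(A[:,2]>a)&(A[:,2]<b)];r=cv2.minAreaRect(Q[:,:2].astype(np.float32));print(a,len(Q),np.round(np.r_[r[0],r[1],r[2]],3),np.round(np.percentile(Q[:,2],[5,50,98]),4))
    Q=P[(np.hypot(*(P-[.6,-.288,0])[:,:2].T)<.05)&(P[:,2]>.029)&(P[:,2]<.09)]
    if len(Q)>5:print("can",len(Q),Q[:,2].max(),np.median(Q[:,2]),cv2.minEnclosingCircle(Q[Q[:,2]<.045][:,:2].astype(np.float32)))
w,s,t=C
a=cv2.resize(w["color"][60:380,80:560,::-1],(480,320)); b=cv2.resize(s["color"][160:300,210:420,::-1],(420,280),interpolation=2)
t2=cv2.resize(t["color"][130:270,230:440,::-1],(360,240),interpolation=2)
im=np.zeros((600,800,3),np.uint8);im[:320,:480]=a;im[320:,:420]=b;im[320:560,430:790]=t2
cv2.imwrite("pics/end.png",im)
E
```

```text
t 22.65 p [ 0.4983 -0.0804  0.4989] q [-0.26 -0.15  1.6   0.    1.69 -0.5 ] F [ 0.6 -0.5 -0.6] M [-0.02  0.04 -0.01] open 0.0698 gf 0.0
[[-0.238, 0.971, 0.007], [0.971, 0.238, 0.001], [-0.001, 0.007, -1.0]]
0.115 1181 [ 0.497 -0.08   0.048  0.047 13.727] [0.1191 0.1242 0.129 ]
0.14 345 [ 0.497 -0.081  0.014  0.014 13.565] [0.1445 0.1885 0.1933]
can 731 0.07012388738217491 0.033228043736522994 ((0.5984845757484436, -0.28966787457466125), 0.027405664324760437)
0.115 162 [ 0.5   -0.081  0.049  0.05  21.072] [0.1174 0.1235 0.1374]
0.14 93 [ 0.5   -0.082  0.017  0.018 10.515] [0.1426 0.1685 0.1927]
can 233 0.07274403606447015 0.03329550050721221 ((0.6024811863899231, -0.28910744190216064), 0.028493553400039673)Traceback (most recent call last):
  File "<stdin>", line 8, in <module>
    return _quantile_unchecked(
        a, q, axis, out, overwrite_input, method, keepdims, weights)
    return _ureduce(a,
                    func=_quantile_ureduce_func,
    ...<5 lines>...
                    overwrite_input=overwrite_input,
                    method=method)
    r = func(a, **kwargs)
    result = _quantile(arr,
                       quantiles=q,
    ...<2 lines>...
                       out=out,
                       weights=wgt)
    slices_having_nans = np.isnan(arr[-1, ...])
                                  ~~~^^^^^^^^^
IndexError: index -1 is out of bounds for axis 0 with size 0
```

The guard (z 124 mm) and handle top match the readings from before pickup, so the hook is home. The can stands level in the tray and the arm is clear. Handing in.

```bash
python3 -c "
from plant import robot
print(robot.close_job())"
```

```text
the job is handed in; nothing more can be done
None
```

I handed the job in at about 23 s. The camera depth readings show the cartridge standing level in the tray, free of the hook, and the hook back in its stand with its guard on the rim; I saw no bystander disturbed, though I took no final photo after release.

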